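# Make up the till kit and the table kit on the shop counter

## Robot

A 6-joint arm with a two-finger parallel gripper is mounted at the origin on the work surface. World frame = base frame: x ahead of the robot, y to its left, z up, the work surface at z = 0. Lengths are in m, angles in degrees, forces in N, time in s.
With the tool pointing down it reaches from about 0.325 to 0.775 m from the base axis. Payload 5.5 kg.
Tool frame: the origin (TCP) lies midway between the tips of the shut fingers; the grasp point (between the pads) lies 19 mm behind it (robot.tcp_to_grasp is the distance from the TCP to the grasp point, in m); z points along the fingers, y is the direction in which the jaws open and shut (so a half turn about z gives the same grasp; the last joint's range is limited). The gripper opens to 85 mm and grips with 20 to 120 N. Pads are 22 mm wide; open, the fingers measure 114 mm over their backs; the gripper's body (76 mm by 85 mm) begins 54 mm behind the grasp point. The pads swing forward as they close: fully open they stand 13 mm farther back than shut.
Start: joints at [-78.822, 5.22, 70.514, -0, 104.267, -3.249], TCP at [0.149, -0.581, 0.231] pointing down, gripper open.
Joint ranges: [-164.24, 164.24], [-49.07, 125.15], [9.68, 141.18], [-86.29, 266.29], [3.28, 154.24], [-151.56, 151.56]. Speed limits (degrees/s): [147.25, 147.25, 172.46, 180, 180, 180].

## Interface

Orientations are given as [roll, pitch, yaw] about the fixed x, y, z axes, in that order (R = Rz(yaw) Ry(pitch) Rx(roll)).
In Python, from bench import robot gives the robot as it stands.
- The arm moves only by the tool apply_moves, never from a script. Its argument "targets" is a list of rows, each a list of 2 entries, a list of its own where there are three numbers: the shift along the tool's x, y, z in m, then the turn, a rotation vector about the tool's x, y, z in degrees. A call has 1 to 10 rows; each row shifts and turns the commanded pose from where the row before left it, along the tool's axes as they then stand; what a row does not reach is not made up. A row lasts 1/10 s, in which the tool goes at most 50 mm and 8.59 degrees, less where a joint would pass 70% of its speed; a pose out of reach is approached as far as the arm can. A call is refused whole if a number of a shift passes 0.05 or a number of a turn 8.59, either way. A call with a gripper value outside its range is refused whole. "grip" is the closure, from -1 (fully open) to 1 (shut), set as the call begins (left out, the last holds). The fingers move at their own pace and stop on an object; "grip_force" is the grip in N (left out, the last holds). Time passes only in rows, so rows that do not move let the fingers close. It gives the time, the measured TCP pose, the force and the opening at its end, in the units of the state.
- robot.get_obs(): the state, without advancing time (a new reading comes with each control period).
- robot.capture(name): name is "side" or "top"; returns the picture (420x560x3 uint8, blue, green, red); there is no depth.
- robot.camera_info(name): a dict with "vfov" (degrees; the focal length in pixels is half the picture's height over the tangent of half this angle, whatever the lens; pixels are square), "cx", "cy" (the principal point, pixels), "R" (3x3) and "t" (3): a world point X has camera coordinates R X + t. Camera axes: x right, y down, z forward; pixel columns grow to the right and rows downward; lengths in m; the calibration is good to about 2 mm. A picture is of the moment at which its call begins. camera_info takes no time and is no camera call.
- robot.finish_job(): hands the job in, once; it reports no verdict.
The state is a dict: "time_s": time; "joint_positions": joint angles; "joint_vel": joint speeds; "joint_efforts": joint torques, N m; "tool_pos": TCP position; "eef_rot": TCP orientation; "force": force on the tool from outside, world axes, zero at the start; "torque": the same for the moment, N m; "finger_gap": finger opening in m.
Only numpy, scipy, OpenCV 4.12 (cv2) and the standard library are available. Lean on these libraries where they do the work, as an engineer would, in place of code of your own. Each camera call takes 0.05 s, during which the arm holds its last target. There are 200 camera calls.

## Task

Make up the two kits for opening the shop. The tray with two pockets goes to the till: lay the card reader face up in its long pocket and stand the tall pump bottle in its squarish pocket. The tray with three pockets goes to a table: stand the short pump bottle in the pocket next to the steel loop, the wipes tub in the middle pocket and the salt shaker in the far pocket, everything upright and flat on the tray floor; leave the honey jar and the service bell where they stand, upright.

Things in the scene. Friction and masses are not known exactly. Their poses are not given: they have to be found in the camera images.
- till_tray: A light wooden tray fixed to the counter, 92 mm (its x) by 250 mm (its y), floor 4 mm thick, rim and partitions 12 mm high over the counter and 4 mm thick, with a small steel carrying loop standing out 25 mm at its +y end. Origin: centre of the underside, on the counter. This one has two pockets, each 84 mm wide in x: a long one, 158 mm in y, centred at y = -42 mm, and a squarish one, 80 mm in y, centred at y = +81 mm (next to the loop).
- table_tray: A light wooden tray fixed to the counter, 92 mm (its x) by 250 mm (its y), floor 4 mm thick, rim and partitions 12 mm high over the counter and 4 mm thick, with a small steel carrying loop standing out 25 mm at its +y end. Origin: centre of the underside, on the counter. This one has three equal pockets, each 84 mm in x by 78 mm in y, centred at y = +82 mm (next to the loop), 0 (middle) and -82 mm (far end).
- card_reader: Black handheld card reader lying face up, 120 mm (its x) by 56 mm (its y), 34 mm high, with a screen at the +x end and grey keys at the -x end; about 0.25 kg. Origin: centre of the underside; z up out of the face.
- tall_bottle: Tall white round pump bottle, 52 mm diameter, straight body to 112 mm, shoulder at 118 mm, small grey pump up to 136 mm whose spout (9 mm wide) stays within the body's outline; about 0.2 kg. Origin: centre of the underside; z up.
- short_bottle: Short white round pump bottle, 52 mm diameter, straight body to 56 mm, shoulder at 62 mm, small grey pump up to 80 mm whose spout stays within the body's outline; about 0.11 kg. Origin: centre of the underside; z up.
- wipes_tub: White round tub of wipes with a flat grey lid, 58 mm diameter, 85 mm high, no pump; about 0.2 kg. Origin: centre of the underside; z up.
- salt_shaker: Glass salt shaker with a steel top, 44 mm diameter at the foot and 40 mm at the top, 75 mm high; about 0.12 kg. Origin: centre of the underside; z up.
- honey_jar: Squat amber glass jar with a brass lid, 60 mm diameter, 54 mm high. It stands among the stock but belongs to neither kit and stays where it is. Origin: centre of the underside; z up.
- bell: Steel service bell on a black base, 64 mm diameter, 42 mm high, standing loose on the counter; stays where it is. Origin: centre of the underside; z up.

How it is judged (in metres and radians):
At the end, for the whole second after the job is handed in: All five things are wholly in the pockets the goal names, resting on the tray floor (within 3 mm), upright or face up (within 0.1 rad) and still; the honey jar and the bell stand upright within 30 mm of where they stood (x of card_reader in the frame of till_tray between -0.017 and 0.017 m and y of card_reader in the frame of till_tray between -0.063 and -0.021 m and z of card_reader in the frame of till_tray between 0.001 and 0.007 m and angle between each of card_reader, tall_bottle, short_bottle, wipes_tub, salt_shaker, honey_jar, bell's own z axis and vertical below 0.1 rad and linear speed of each of card_reader, tall_bottle, short_bottle, wipes_tub, salt_shaker below 0.02 m/s and angular speed of each of card_reader, tall_bottle, short_bottle, wipes_tub, salt_shaker below 0.2 rad/s and x of tall_bottle in the frame of till_tray between -0.018 and 0.018 m and y of tall_bottle in the frame of till_tray between 0.065 and 0.097 m and z of tall_bottle in the frame of till_tray between 0.001 and 0.007 m and x of short_bottle in the frame of table_tray between -0.018 and 0.018 m and y of short_bottle in the frame of table_tray between 0.067 and 0.097 m and z of short_bottle in the frame of table_tray between 0.001 and 0.007 m and x of wipes_tub in the frame of table_tray between -0.015 and 0.015 m and y of wipes_tub in the frame of table_tray between -0.012 and 0.012 m and z of wipes_tub in the frame of table_tray between 0.001 and 0.007 m and x of salt_shaker in the frame of table_tray between -0.022 and 0.022 m and y of salt_shaker in the frame of table_tray between -0.101 and -0.063 m and z of salt_shaker in the frame of table_tray between 0.001 and 0.007 m and distance of each of honey_jar, bell from where it was at the start of the episode below 0.03 m); the robot touches nothing.
It fails at once if the honey jar was moved by more than 30 mm or knocked over (distance of honey_jar from where it was at the start of the episode above 0.03 m or angle between honey_jar's own z axis and vertical above 0.5 rad).
It fails at once if the bell was moved by more than 30 mm or knocked over (distance of bell from where it was at the start of the episode above 0.03 m or angle between bell's own z axis and vertical above 0.5 rad).
It also fails if it takes over 134 s, if anything falls off the work surface, if the arm or the gripper's body presses on something with over 40 N, if the wrist force passes 120 N, or if a joint passes its speed limit or range.

## Working session

There is one attempt and no reset: what is moved stays moved. The work goes in short steps, Python scripts to look and compute and a tool call to move; the robot and the scene stay as the last step left them, time stands still between calls to the robot, and variables do not carry over. Pictures are saved under pics/ and viewed, about 12 in all and at most 16, crops included, and the job is handed in when it is done.

Besides the shell and the picture viewer there is one more tool, called after ">>>" as name(argument=value, ...), one argument or row to a line, values as JSON. apply_moves: Moves the arm, as the interface text tells. Its arguments: {"type":"object","properties":{"targets":{"type":"array","items":{"type":"array"}},"grip":{"type":"number"},"grip_force":{"type":"number"}},"required":["targets"]}

```bash
mkdir -p pics; ls; python3 - <<'E'
from bench import robot
import cv2
for n in("top","side"):
    cv2.imwrite(f"pics/{n}0.png",robot.capture(n)); c=robot.camera_info(n); print(n,c)
print(robot.get_obs())
E
```

```text
pics
top {'vfov': 45.14534950441134, 'cx': 278.98741082678254, 'cy': 209.23275448593728, 'R': array([[-0.02193286, -0.99965527,  0.01443255],
       [-0.99151119,  0.0198991 , -0.12848963],
       [ 0.12815814, -0.01712818, -0.99160583]]), 't': array([0.0046951 , 0.57507515, 1.26761465])}
side {'vfov': 51.99280945396741, 'cx': 289.4765309430287, 'cy': 208.66073722369697, 'R': array([[-0.84756114, -0.53063764,  0.00798805],
       [-0.42498912,  0.66964534, -0.60906434],
       [ 0.3178433 , -0.5196141 , -0.79308059]]), 't': array([0.46657348, 0.24684108, 1.01447   ])}
{'time_s': 0.1, 'joint_positions': array([-7.88219309e+01,  5.25978804e+00,  7.05760369e+01, -5.30041568e-04,
        1.04266342e+02, -3.24830678e+00]), 'joint_vel': array([ 0.02913231, -0.1104559 , -0.15668195, -0.07669841,  0.04828273,
       -0.03523579]), 'joint_efforts': array([ 2.58431559e-03, -4.60217249e+01, -4.19217789e+01,  2.41689548e-05,
        1.06736447e-02,  7.34714860e-06]), 'tool_pos': array([ 0.14943114, -0.58083186,  0.23024314]), 'eef_rot': array([-1.79897969e+02, -5.27598101e-03,  1.44262411e+01]), 'force': array([ 0.79882853, -0.19979425, -1.13317337]), 'torque': array([-0.00732696,  0.02897696,  0.01444514]), 'finger_gap': 0.08587387282031483}
```

View pics/top0.png

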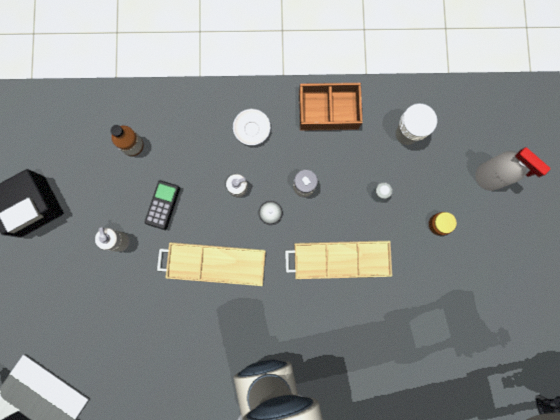

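View pics/side0.png

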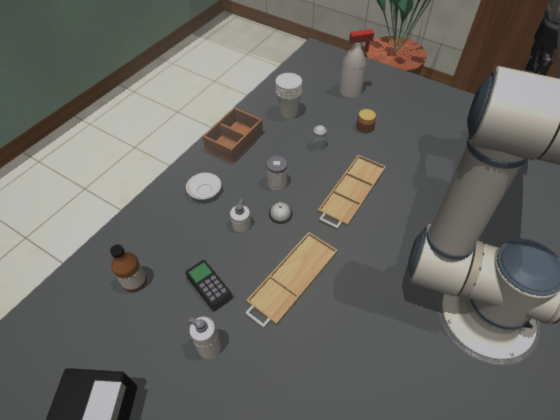

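```bash
python3 - <<'E'
import cv2
t=cv2.imread("pics/top0.png"); s=cv2.imread("pics/side0.png")
def up(im,x,y,w,h,k,n):
    o=cv2.resize(im[y:y+h,x:x+w],None,fx=k,fy=k,interpolation=cv2.INTER_CUBIC)
    for i in range(0,w,20):
        cv2.putText(o,str(x+i),(i*k,8),0,.3,(0,255,255)); cv2.line(o,(i*k,10),(i*k,14),(0,255,255))
    for i in range(0,h,20):
        cv2.putText(o,str(y+i),(0,i*k+3),0,.3,(0,255,255))
    cv2.imwrite(n,o)
a=cv2.imread
up(t,80,160,195,135,4,"pics/tA.png")
up(t,275,160,195,135,4,"pics/tB.png")
up(s,180,180,170,180,3,"pics/sA.png")
up(s,220,90,180,150,4,"pics/sB.png")
E
```

```text
(no output)
```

View pics/tA.png

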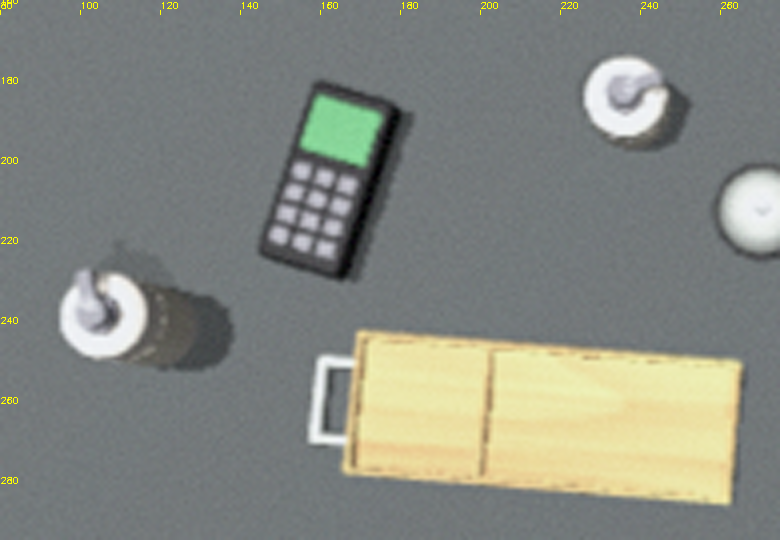

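View pics/tB.png

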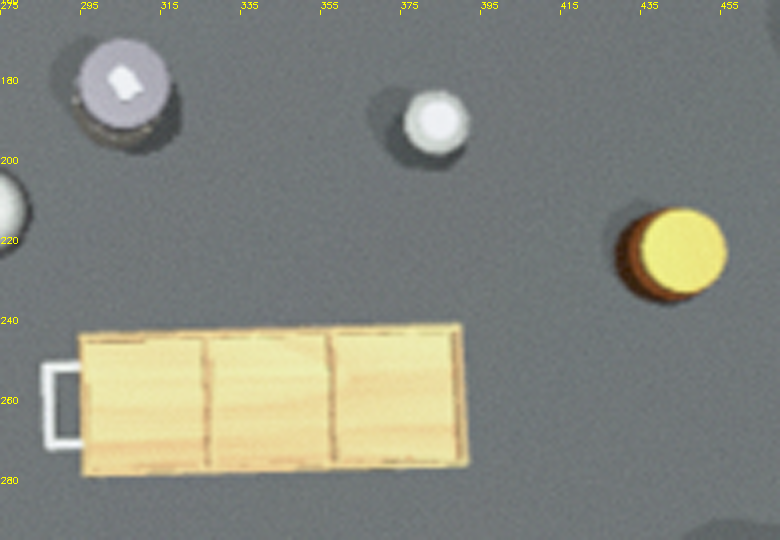

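View pics/sA.png

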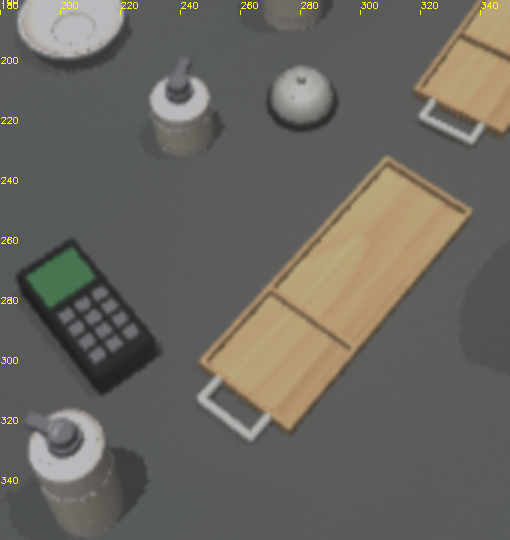

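View pics/sB.png

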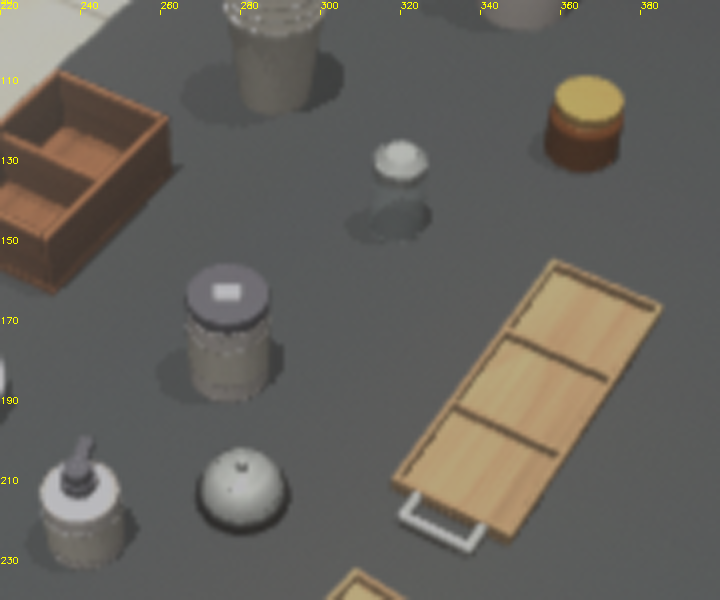

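```bash
cat > h.py <<'E'
import numpy as np
from bench import robot
def P(n):
    c=robot.camera_info(n); f=210/np.tan(np.radians(c["vfov"]/2))
    K=np.array([[f,0,c["cx"]],[0,f,c["cy"]],[0,0,1]]); return K@np.c_[c["R"],c["t"]]
def tri(a,b):
    A=[]
    for p,M in((a,P("top")),(b,P("side"))): A+=[p[0]*M[2]-M[0],p[1]*M[2]-M[1]]
    X=np.linalg.svd(np.array(A))[2][-1]; X=X[:3]/X[3]
    M=P("top");q=M@np.r_[X,1]; return X,np.hypot(*(q[:2]/q[2]-a))
def atz(n,p,z):
    M=P(n); A=np.array([p[0]*M[2]-M[0],p[1]*M[2]-M[1]])
    return np.linalg.solve(A[:,:2],-A[:,2]*z-A[:,3])
E
python3 - <<'E'
from h import *
np.set_printoptions(precision=4,suppress=True)
tA=lambda x,y:np.array([x/4+80,y/4+160]);tB=lambda x,y:np.array([x/4+275,y/4+160])
sA=lambda x,y:np.array([x/3+180,y/3+180]);sB=lambda x,y:np.array([x/4+220,y/4+90])
D=dict(tall=(tA(104,314),sA(66,444),.117),short=(tA(625,97),sA(180,99),.061),tub=(tB(125,84),sB(228,294),.085),
salt=(tB(436,122),sB(401,159),.073),honey=(tB(683,251),sB(589,99),.054),bell=(tA(762,211),sB(242,467),.042))
r=dict(sTL=(tA(313,94),sA(25,275)),sTR=(tA(383,110),sA(73,248)),sBR=(tA(365,166),sA(97,282)),sBL=(tA(299,152),sA(47,308)),kL=(tA(278,234),sA(97,355)),kR=(tA(326,250),sA(131,331)))
for k,v in r.items(): D["rd_"+k]=(*v,.034)
for n,t,s in(("till",[(358,331),(741,360),(731,504),(345,473)],[(200,362),(387,157),(470,211),(290,431)]),("table",[(79,334),(460,324),(468,465),(83,476)],[(392,482),(555,260),(662,305),(510,541)])):
    for i in range(4): D[n+str(i)]=((tA if n=="till" else tB)(*t[i]),(sA if n=="till" else sB)(*s[i]),.012)
for k,(a,b,z) in D.items():
    X,e=tri(a,b); print(k,X,"err %.2f"%e,atz("top",a,z),atz("side",b,z))
for n in("till","table"):
    c=[atz("top",D[n+str(i)][0],.012) for i in range(4)]; c2=[atz("side",D[n+str(i)][1],.012) for i in range(4)]
    for c in (c,c2):
        d=c[0]-c[1]+c[3]-c[2]; print(n,np.mean(c,0),"yaw of +y axis",np.degrees(np.arctan2(d[1],d[0]))-90,np.linalg.norm(d)/2)
E
```

```text
tall [0.503  0.4118 0.1098] err 0.00 [0.5024 0.4095] [0.5002 0.4135]
short [0.6401 0.1012 0.0513] err 0.00 [0.6383 0.1005] [0.6351 0.1067]
tub [ 0.6399 -0.0768  0.0799] err 0.06 [ 0.6388 -0.0765] [ 0.6374 -0.0727]
salt [ 0.614  -0.2753  0.0655] err 0.04 [ 0.6129 -0.2735] [ 0.6102 -0.2679]
honey [ 0.5302 -0.4337  0.0488] err 0.09 [ 0.5295 -0.4319] [ 0.5285 -0.4276]
bell [0.5679 0.0152 0.0338] err 0.47 [0.5657 0.0147] [0.5659 0.0211]
rd_sTL [0.6477 0.3032 0.039 ] err 0.19 [0.6491 0.3046] [0.6497 0.3013]
rd_sTR [0.6375 0.2597 0.0283] err 0.51 [0.6377 0.2592] [0.6329 0.2612]
rd_sBR [0.6021 0.2723 0.0245] err 0.23 [0.6012 0.2707] [0.5969 0.2755]
rd_sBL [0.6128 0.3141 0.0349] err 0.76 [0.6112 0.3133] [0.6158 0.3148]
rd_kL [0.5577 0.3259 0.0345] err 0.15 [0.5581 0.3262] [0.5574 0.3256]
rd_kR [0.5473 0.2954 0.0343] err 0.08 [0.5471 0.2954] [0.5476 0.2954]
till0 [0.4959 0.2794 0.0089] err 0.16 [0.4961 0.279 ] [0.4943 0.2803]
till1 [0.4716 0.0301 0.0063] err 0.26 [0.472  0.0303] [0.469  0.0333]
till2 [0.3805 0.039  0.0059] err 0.50 [0.3794 0.0385] [0.3808 0.0434]
till3 [0.4048 0.2881 0.006 ] err 0.03 [0.4047 0.2868] [0.4034 0.2901]
table0 [ 0.4875 -0.0474  0.0047] err 0.08 [ 0.4873 -0.047 ] [ 0.4849 -0.0424]
table1 [ 0.4881 -0.2982  0.0069] err 0.29 [ 0.4886 -0.2968] [ 0.4855 -0.2937]
table2 [ 0.3974 -0.2981  0.0086] err 0.17 [ 0.397  -0.2974] [ 0.3971 -0.2945]
table3 [ 0.3954 -0.0476  0.0035] err 0.03 [ 0.3954 -0.0472] [ 0.3936 -0.0417]
till [0.438  0.1586] yaw of +y axis -5.677035095235752 0.24973339988039647
till [0.4369 0.1618] yaw of +y axis -5.553637604309088 0.24806117186158078
table [ 0.4421 -0.1721] yaw of +y axis 0.32594559708805093 0.24998674681340122
table [ 0.4403 -0.1681] yaw of +y axis 0.4734481904501422 0.25207405244857667
```

>>> apply_moves(
  targets=[
    [[0,0,0],[0,0,-8.4]],
    [[0,0,0],[0,0,-8.4]],
    [[0,0,0],[0,0,-8.4]],
    [[0,0,0],[0,0,-8.4]],
    [[0,0,0],[0,0,-8.4]],
    [[0,0,0],[0,0,-8.4]],
    [[0,0,0],[0,0,-8.4]],
    [[0,0,0],[0,0,-8.4]],
    [[0,0,0],[0,0,-8.4]],
  ],
  grip=-1,
)

```text
time_s: 1.0
tool_pos: [0.1494, -0.5809, 0.2306]
eef_rot: [-180.0, -0.1, 90.4]
force: [-0.2, -0.4, -0.2]
finger_gap: 0.0856
```

>>> apply_moves(
  targets=[
    [[0.026,0.039,0],[0,0,0]],
    [[0.026,0.039,0],[0,0,0]],
    [[0.026,0.039,0],[0,0,0]],
    [[0.026,0.039,0],[0,0,0]],
    [[0.026,0.039,0],[0,0,0]],
    [[0.026,0.039,0],[0,0,0]],
    [[0.026,0.039,0],[0,0,0]],
    [[0.026,0.039,0],[0,0,0]],
    [[0.026,0.039,0],[0,0,0]],
    [[0.026,0.039,0],[0,0,0]],
  ],
)

```text
time_s: 2.0
tool_pos: [0.5406, -0.3195, 0.2307]
eef_rot: [-180.0, -0.0, 90.0]
force: [0.9, -0.9, 0.0]
finger_gap: 0.0853
```

>>> apply_moves(
  targets=[
    [[0.0245,0.0355,0],[0,0,0]],
    [[0.024,0.0355,0],[0,0,0]],
    [[0,0,0.035],[0,0,0]],
    [[0,0,0.035],[0,0,0]],
    [[0,0,0.035],[0,0,0]],
    [[0,0,0.035],[0,0,0]],
    [[0,0,0.035],[0,0,0]],
    [[0,0,0.02],[0,0,0]],
    [[0,0,0.01],[0,0,0]],
    [[0,0,0],[0,0,0]],
  ],
)

```text
time_s: 3.0
tool_pos: [0.6093, -0.2718, 0.024]
eef_rot: [-179.8, -0.1, 90.0]
force: [-0.7, 0.1, 0.3]
finger_gap: 0.0852
```

>>> apply_moves(
  targets=[
    [[0,0,0],[0,0,0]],
    [[0,0,0],[0,0,0]],
    [[0,0,0],[0,0,0]],
    [[0,0,0],[0,0,0]],
    [[0,0,0],[0,0,0]],
    [[0,0,0],[0,0,0]],
    [[0,0,0],[0,0,0]],
    [[0,0,0],[0,0,0]],
  ],
  grip=1,
  grip_force=30,
)

```text
time_s: 3.8
tool_pos: [0.6115, -0.2729, 0.0286]
eef_rot: [179.8, 0.1, 90.0]
force: [0.5, 0.0, 5.7]
finger_gap: 0.04
```

>>> apply_moves(
  targets=[
    [[0,0,-0.02],[0,0,0]],
    [[0,0,-0.03],[0,0,0]],
    [[0,0,-0.02],[0,0,0]],
    [[0.004,-0.034,0],[0,0,0]],
    [[0.004,-0.034,0],[0,0,0]],
    [[0.004,-0.034,0],[0,0,0]],
    [[0.004,-0.034,0],[0,0,0]],
    [[0.004,-0.034,0],[0,0,0]],
    [[0,0,0],[0,0,0]],
    [[0,0,0],[0,0,0]],
  ],
)

```text
time_s: 4.8
tool_pos: [0.4401, -0.2525, 0.0964]
eef_rot: [180.0, 0.0, 90.0]
force: [-0.2, -0.1, -1.5]
finger_gap: 0.0399
```

```bash
python3 - <<'E'
from h import *
import cv2
t=robot.capture("top");s=robot.capture("side")
o=np.hstack([cv2.resize(t[150:300,270:460],None,fx=2.1,fy=2.1),cv2.resize(s[90:240,230:420],None,fx=2.1,fy=2.1)])
cv2.imwrite("pics/c1.png",o);print(o.shape,robot.get_obs()["tool_pos"])
E
```

```text
(315, 798, 3) [ 0.44108956 -0.25262217  0.09657318]
```

View pics/c1.png

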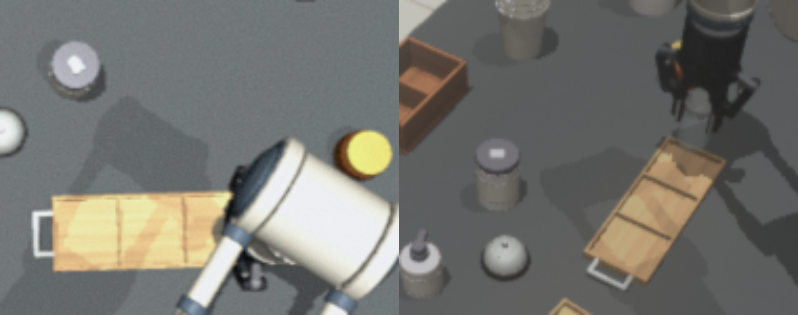

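>>> apply_moves(
  targets=[
    [[0,0,0.02],[0,0,0]],
    [[0,0,0.02],[0,0,0]],
    [[0,0,0.015],[0,0,0]],
    [[0,0,0.008],[0,0,0]],
    [[0,0,0.002],[0,0,0]],
    [[0,0,0],[0,0,0]],
    [[0,0,0],[0,0,0]],
  ],
)

```text
time_s: 5.6
tool_pos: [0.441, -0.2526, 0.0322]
eef_rot: [179.9, 0.0, 90.0]
force: [-1.2, 2.5, 3.5]
finger_gap: 0.0398
```

>>> apply_moves(
  targets=[
    [[0,0,0],[0,0,0]],
    [[0,0,0],[0,0,0]],
    [[0,0,0],[0,0,0]],
    [[0,0,0],[0,0,0]],
    [[0,0,0],[0,0,0]],
    [[0,0,0],[0,0,0]],
    [[0,0,0],[0,0,0]],
  ],
  grip=-1,
)

```text
time_s: 6.3
tool_pos: [0.4403, -0.2525, 0.0313]
eef_rot: [180.0, 0.0, 90.0]
force: [0.4, -0.2, 0.0]
finger_gap: 0.0849
```

>>> apply_moves(
  targets=[
    [[0,0,-0.02],[0,0,0]],
    [[0,0,-0.03],[0,0,0]],
    [[0,0,-0.04],[0,0,0]],
    [[0,0,-0.04],[0,0,0]],
    [[0.029,0.033,0],[0,0,0]],
    [[0.029,0.033,0],[0,0,0]],
    [[0.029,0.033,0],[0,0,0]],
    [[0.029,0.033,0],[0,0,0]],
    [[0.029,0.033,0],[0,0,0]],
    [[0.033,0.032,0],[0,0,0]],
  ],
)

```text
time_s: 7.3
tool_pos: [0.6385, -0.0733, 0.1611]
eef_rot: [180.0, 0.0, 90.0]
force: [0.5, -0.7, 0.2]
finger_gap: 0.0853
```

>>> apply_moves(
  targets=[
    [[0,0,0.03],[0,0,0]],
    [[0,0,0.035],[0,0,0]],
    [[0,0,0.035],[0,0,0]],
    [[0,0,0.02],[0,0,0]],
    [[0,0,0.01],[0,0,0]],
    [[0,0,0],[0,0,0]],
    [[0,0,0],[0,0,0]],
  ],
)

```text
time_s: 8.0
tool_pos: [0.638, -0.0745, 0.0327]
eef_rot: [179.9, 0.0, 90.0]
force: [-0.0, 0.6, -0.0]
finger_gap: 0.0854
```

>>> apply_moves(
  targets=[
    [[0,0,0],[0,0,0]],
    [[0,0,0],[0,0,0]],
    [[0,0,0],[0,0,0]],
    [[0,0,0],[0,0,0]],
    [[0,0,0],[0,0,0]],
    [[0,0,0],[0,0,0]],
    [[0,0,0],[0,0,0]],
    [[0,0,0],[0,0,0]],
  ],
  grip=1,
  grip_force=30,
)

```text
time_s: 8.8
tool_pos: [0.6384, -0.0746, 0.0334]
eef_rot: [179.8, 0.0, 90.0]
force: [1.7, -1.2, 6.4]
finger_gap: 0.0569
```

>>> apply_moves(
  targets=[
    [[0,0,-0.02],[0,0,0]],
    [[0,0,-0.03],[0,0,0]],
    [[0,0,-0.02],[0,0,0]],
    [[-0.016,-0.033,0],[0,0,0]],
    [[-0.016,-0.033,0],[0,0,0]],
    [[-0.016,-0.033,0],[0,0,0]],
    [[-0.016,-0.033,0],[0,0,0]],
    [[-0.016,-0.033,0],[0,0,0]],
    [[-0.0155,-0.032,0],[0,0,0]],
    [[0,0,0],[0,0,0]],
  ],
)

```text
time_s: 9.8
tool_pos: [0.4371, -0.1713, 0.1007]
eef_rot: [-179.9, 0.0, 89.8]
force: [0.7, -0.1, -2.7]
finger_gap: 0.057
```

>>> apply_moves(
  targets=[
    [[0,0,0.02],[0,0,0]],
    [[0,0,0.02],[0,0,0]],
    [[0,0,0.015],[0,0,0]],
    [[0,0,0.008],[0,0,0]],
    [[0,0,0.002],[0,0,0]],
    [[0,0,0],[0,0,0]],
    [[0,0,0],[0,0,0]],
  ],
)

```text
time_s: 10.5
tool_pos: [0.4407, -0.1699, 0.0368]
eef_rot: [180.0, 0.0, 90.0]
force: [-1.9, 1.1, 1.3]
finger_gap: 0.0568
```

>>> apply_moves(
  targets=[
    [[0,0,0],[0,0,0]],
    [[0,0,0],[0,0,0]],
    [[0,0,0],[0,0,0]],
    [[0,0,0],[0,0,0]],
    [[0,0,0],[0,0,0]],
    [[0,0,0],[0,0,0]],
    [[0,0,0],[0,0,0]],
  ],
  grip=-1,
)

```text
time_s: 11.2
tool_pos: [0.4403, -0.17, 0.0363]
eef_rot: [-180.0, 0.0, 90.0]
force: [-1.6, 0.6, -0.2]
finger_gap: 0.0853
```

>>> apply_moves(
  targets=[
    [[0,0,-0.02],[0,0,0]],
    [[0,0,-0.03],[0,0,0]],
    [[0,0,-0.04],[0,0,0]],
    [[0,0,-0.03],[0,0,0]],
    [[0.031,0.022,0],[0,0,0]],
    [[0.031,0.022,0],[0,0,0]],
    [[0.031,0.022,0],[0,0,0]],
    [[0.031,0.022,0],[0,0,0]],
    [[0.031,0.022,0],[0,0,0]],
    [[0.031,0.022,0],[0,0,0]],
  ],
)

```text
time_s: 12.2
tool_pos: [0.573, 0.0175, 0.1562]
eef_rot: [180.0, 0.0, 90.0]
force: [0.3, -0.6, 0.2]
finger_gap: 0.0859
```

>>> apply_moves(
  targets=[
    [[0.031,0.022,0],[0,0,0]],
    [[0.031,0.022,0],[0,0,0]],
    [[0.0255,0.021,0],[0,0,0]],
    [[0,0,0.035],[0,0,0]],
    [[0,0,0.035],[0,0,0]],
    [[0,0,0.035],[0,0,0]],
    [[0,0,0.02],[0,0,0]],
    [[0,0,0.011],[0,0,0]],
    [[0,0,0],[0,0,0]],
    [[0,0,0],[0,0,0]],
  ],
)

```text
time_s: 13.2
tool_pos: [0.6379, 0.1037, 0.0216]
eef_rot: [179.9, -0.0, 90.0]
force: [0.2, 0.0, 0.4]
finger_gap: 0.0855
```

>>> apply_moves(
  targets=[
    [[0,0,0],[0,0,0]],
    [[0,0,0],[0,0,0]],
    [[0,0,0],[0,0,0]],
    [[0,0,0],[0,0,0]],
    [[0,0,0],[0,0,0]],
    [[0,0,0],[0,0,0]],
    [[0,0,0],[0,0,0]],
    [[0,0,0],[0,0,0]],
  ],
  grip=1,
  grip_force=30,
)

```text
time_s: 14.0
tool_pos: [0.6382, 0.1037, 0.0223]
eef_rot: [179.8, -0.0, 90.0]
force: [-0.3, -0.3, 5.5]
finger_gap: 0.0512
```

>>> apply_moves(
  targets=[
    [[0,0,-0.02],[0,0,0]],
    [[0,0,-0.035],[0,0,0]],
    [[0,0,-0.035],[0,0,0]],
    [[0,0,-0.03],[0,0,0]],
    [[-0.027,-0.028,0],[0,0,0]],
    [[-0.027,-0.028,0],[0,0,0]],
    [[-0.027,-0.028,0],[0,0,0]],
    [[-0.027,-0.028,0],[0,0,0]],
    [[-0.027,-0.028,0],[0,0,0]],
    [[-0.027,-0.028,0],[0,0,0]],
  ],
)

```text
time_s: 15.0
tool_pos: [0.4678, -0.0592, 0.1399]
eef_rot: [-180.0, 0.0, 90.0]
force: [-0.3, -1.3, -0.9]
finger_gap: 0.0512
```

>>> apply_moves(
  targets=[
    [[-0.0297,-0.029,0],[0,0,0]],
    [[0,0,0.025],[0,0,0]],
    [[0,0,0.03],[0,0,0]],
    [[0,0,0.03],[0,0,0]],
    [[0,0,0.018],[0,0,0]],
    [[0,0,0.01],[0,0,0]],
    [[0,0,0.002],[0,0,0]],
    [[0,0,0],[0,0,0]],
    [[0,0,0],[0,0,0]],
  ],
)

```text
time_s: 15.9
tool_pos: [0.4406, -0.0882, 0.0257]
eef_rot: [179.9, 0.0, 90.0]
force: [0.7, 0.4, -0.3]
finger_gap: 0.0509
```

>>> apply_moves(
  targets=[
    [[0,0,0],[0,0,0]],
    [[0,0,0],[0,0,0]],
    [[0,0,0],[0,0,0]],
    [[0,0,0],[0,0,0]],
    [[0,0,0],[0,0,0]],
    [[0,0,0],[0,0,0]],
    [[0,0,0],[0,0,0]],
  ],
  grip=-1,
)

```text
time_s: 16.6
tool_pos: [0.4403, -0.0882, 0.0253]
eef_rot: [-180.0, -0.0, 90.0]
force: [0.4, 0.2, -0.4]
finger_gap: 0.0855
```

>>> apply_moves(
  targets=[
    [[0,0,-0.03],[0,0,0]],
    [[0,0,-0.045],[0,0,0]],
    [[0,0,-0.045],[0,0,0]],
    [[0.0385,0.0155,0],[0,0,0]],
    [[0.0385,0.0155,0],[0,0,0]],
    [[0.0385,0.0155,0],[0,0,0]],
    [[0.0385,0.0155,0],[0,0,0]],
    [[0.0385,0.0155,0],[0,0,0]],
    [[0.0385,0.0155,0],[0,0,0]],
    [[0.0385,0.0155,0],[0,0,0]],
  ],
)

```text
time_s: 17.6
tool_pos: [0.549, 0.1832, 0.1452]
eef_rot: [180.0, 0.0, 90.0]
force: [-0.1, -1.3, -0.4]
finger_gap: 0.0858
```

>>> apply_moves(
  targets=[
    [[0.0385,0.0155,0],[0,0,0]],
    [[0.0385,0.0155,0],[0,0,0]],
    [[0.0385,0.0155,0],[0,0,0]],
    [[0,0,0],[0,0,-8]],
    [[0,0,0],[0,0,-8]],
    [[0,0,0],[0,0,-8]],
    [[0,0,0],[0,0,-8]],
    [[0,0,0],[0,0,-8]],
    [[0,0,0],[0,0,-8]],
    [[0,0,0],[0,0,-8]],
  ],
)

```text
time_s: 18.6
tool_pos: [0.5951, 0.2969, 0.1449]
eef_rot: [-180.0, -0.0, 146.4]
force: [-1.0, 0.3, 0.4]
finger_gap: 0.0853
```

>>> apply_moves(
  targets=[
    [[0,0,0],[0,0,-8]],
    [[0,0,0],[0,0,-8]],
    [[0,0,0.02],[0,0,0]],
    [[0,0,0.02],[0,0,0]],
    [[0,0,0.02],[0,0,0]],
    [[0,0,0],[0,0,0]],
  ],
)

```text
time_s: 19.2
tool_pos: [0.5932, 0.2961, 0.0809]
eef_rot: [-179.7, -0.3, 162.0]
force: [-0.5, -0.5, -0.7]
finger_gap: 0.0854
```

```bash
python3 - <<'E'
from h import *
import cv2
t=robot.capture("top");s=robot.capture("side")
o=np.hstack([cv2.resize(t[150:300,80:280],None,fx=2,fy=2),cv2.resize(s[200:350,170:370],None,fx=2,fy=2)])
o2=np.hstack([cv2.resize(t[170:320,260:460],None,fx=2,fy=2),cv2.resize(s[100:250,230:430],None,fx=2,fy=2)])
cv2.imwrite("pics/c2.png",np.vstack([o,o2])[:600]);o=robot.get_obs();print(o["tool_pos"],o["eef_rot"])
E
```

```text
[0.59487694 0.29684211 0.08508678] [-1.79960317e+02 -4.78797864e-02  1.62027244e+02]
```

View pics/c2.png

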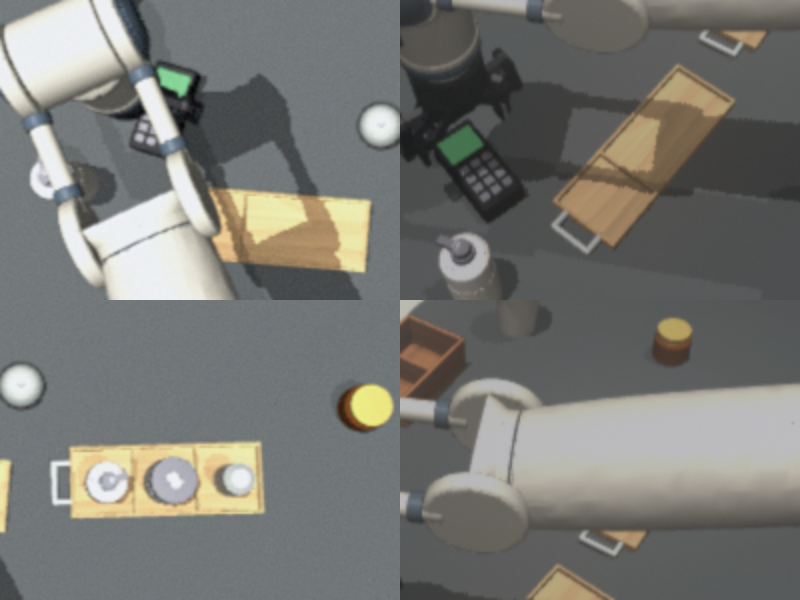

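>>> apply_moves(
  targets=[
    [[0,0,0.025],[0,0,0]],
    [[0,0,0.025],[0,0,0]],
    [[0,0,0.018],[0,0,0]],
    [[0,0,0.01],[0,0,0]],
    [[0,0,0],[0,0,0]],
    [[0,0,0],[0,0,0]],
  ],
)

```text
time_s: 19.9
tool_pos: [0.5959, 0.2973, 0.009]
eef_rot: [179.9, 0.1, 162.0]
force: [0.9, 0.6, 0.5]
finger_gap: 0.0852
```

>>> apply_moves(
  targets=[
    [[0,0,0],[0,0,0]],
    [[0,0,0],[0,0,0]],
    [[0,0,0],[0,0,0]],
    [[0,0,0],[0,0,0]],
    [[0,0,0],[0,0,0]],
    [[0,0,0],[0,0,0]],
    [[0,0,0],[0,0,0]],
    [[0,0,0],[0,0,0]],
  ],
  grip=1,
  grip_force=40,
)

```text
time_s: 20.7
tool_pos: [0.5958, 0.2972, 0.009]
eef_rot: [179.9, 0.1, 162.0]
force: [-1.0, -1.0, 5.7]
finger_gap: 0.055
```

>>> apply_moves(
  targets=[
    [[0,0,-0.02],[0,0,0]],
    [[0,0,-0.03],[0,0,0]],
    [[0,0,-0.03],[0,0,0]],
    [[0,0,0],[0,0,8]],
    [[0,0,0],[0,0,8]],
    [[0,0,0],[0,0,8]],
    [[0,0,0],[0,0,8]],
    [[0,0,0],[0,0,8]],
    [[0,0,0],[0,0,8]],
    [[0,0,0],[0,0,8]],
  ],
)

```text
time_s: 21.7
tool_pos: [0.5945, 0.2967, 0.0859]
eef_rot: [-179.9, 0.0, 105.7]
force: [-0.2, -0.0, -2.6]
finger_gap: 0.0549
```

>>> apply_moves(
  targets=[
    [[0,0,0],[0,0,8]],
    [[0,0,0],[0,0,8]],
    [[0,0,0],[0,0,5.6]],
    [[0,0,0],[0,0,0]],
  ],
)

```text
time_s: 22.1
tool_pos: [0.5945, 0.2967, 0.086]
eef_rot: [-179.9, 0.1, 84.4]
force: [0.1, -0.6, -3.3]
finger_gap: 0.0549
```

>>> apply_moves(
  targets=[
    [[-0.0323,-0.0239,0],[0,0,0]],
    [[-0.0323,-0.0239,0],[0,0,0]],
    [[-0.0323,-0.0239,0],[0,0,0]],
    [[-0.0323,-0.0239,0],[0,0,0]],
    [[-0.0323,-0.0239,0],[0,0,0]],
    [[-0.0323,-0.0239,0],[0,0,0]],
    [[0,0,0],[0,0,0]],
    [[0,0,0.03],[0,0,0]],
    [[0,0,0],[0,0,0]],
    [[0,0,0],[0,0,0]],
  ],
)

```text
time_s: 23.1
tool_pos: [0.433, 0.1181, 0.0568]
eef_rot: [-179.9, 0.0, 84.5]
force: [0.3, 0.4, -3.0]
finger_gap: 0.0555
```

```bash
python3 - <<'E'
from h import *
import cv2
s=robot.capture("side")
cv2.imwrite("pics/c3.png",cv2.resize(s[180:330,220:370],None,fx=4,fy=4));o=robot.get_obs();print(o["tool_pos"],o["eef_rot"])
E
```

```text
[0.43374943 0.11825237 0.05779488] [-1.79986643e+02 -1.53684390e-03  8.45074792e+01]
```

View pics/c3.png

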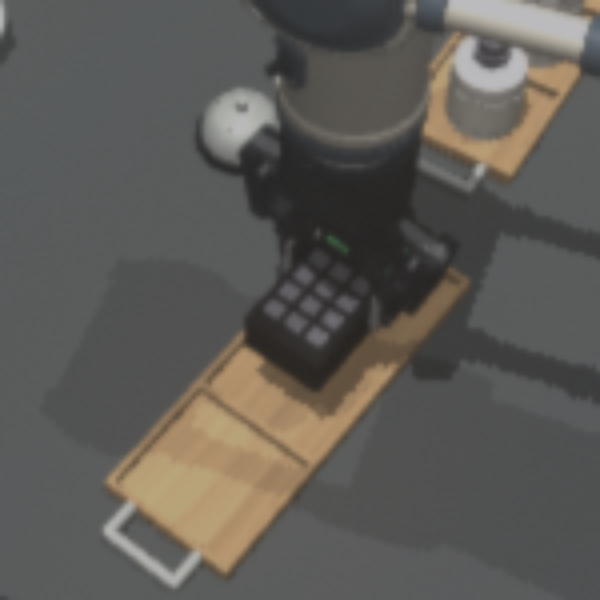

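>>> apply_moves(
  targets=[
    [[0,0,0.02],[0,0,0]],
    [[0,0,0.014],[0,0,0]],
    [[0,0,0.008],[0,0,0]],
    [[0,0,0.002],[0,0,0]],
    [[0,0,0],[0,0,0]],
    [[0,0,0],[0,0,0]],
  ],
)

```text
time_s: 23.75
tool_pos: [0.4339, 0.118, 0.0138]
eef_rot: [180.0, -0.0, 84.4]
force: [0.6, -0.1, -2.3]
finger_gap: 0.0549
```

>>> apply_moves(
  targets=[
    [[0,0,0],[0,0,0]],
    [[0,0,0],[0,0,0]],
    [[0,0,0],[0,0,0]],
    [[0,0,0],[0,0,0]],
    [[0,0,0],[0,0,0]],
    [[0,0,0],[0,0,0]],
    [[0,0,0],[0,0,0]],
  ],
  grip=-1,
)

```text
time_s: 24.45
tool_pos: [0.4335, 0.1179, 0.0133]
eef_rot: [-180.0, 0.0, 84.4]
force: [-0.7, 0.7, -0.0]
finger_gap: 0.0854
```

>>> apply_moves(
  targets=[
    [[0,0,-0.02],[0,0,0]],
    [[0,0,-0.035],[0,0,0]],
    [[0,0,-0.045],[0,0,0]],
    [[0,0,-0.045],[0,0,0]],
    [[0,0,-0.045],[0,0,0]],
    [[0,0,0],[0,0,0]],
  ],
)

```text
time_s: 25.05
tool_pos: [0.4359, 0.1184, 0.211]
eef_rot: [179.3, -0.2, 84.4]
force: [-0.5, 0.4, 0.2]
finger_gap: 0.0853
```

>>> apply_moves(
  targets=[
    [[0.0373,0.0048,0],[0,0,0]],
    [[0.0373,0.0048,0],[0,0,0]],
    [[0.0373,0.0048,0],[0,0,0]],
    [[0.0373,0.0048,0],[0,0,0]],
    [[0.0373,0.0048,0],[0,0,0]],
    [[0.0373,0.0048,0],[0,0,0]],
    [[0.0373,0.0048,0],[0,0,0]],
    [[0.0373,0.0048,0],[0,0,0]],
    [[0,0,0],[0,0,0]],
    [[0,0,0],[0,0,0]],
  ],
)

```text
time_s: 26.05
tool_pos: [0.5004, 0.4116, 0.2016]
eef_rot: [-179.9, 0.1, 84.5]
force: [-0.1, 0.3, -0.9]
finger_gap: 0.0856
```

```bash
python3 - <<'E'
from h import *
import cv2
t=robot.capture("top");s=robot.capture("side")
o=np.hstack([cv2.resize(t[150:300,70:270],None,fx=2,fy=2),cv2.resize(s[200:350,170:370],None,fx=2,fy=2)])
cv2.imwrite("pics/c4.png",o);o=robot.get_obs();print(o["tool_pos"],o["eef_rot"])
E
```

```text
[0.50075426 0.4104728  0.20322002] [-1.79999362e+02  2.71997549e-02  8.43955593e+01]
```

View pics/c4.png

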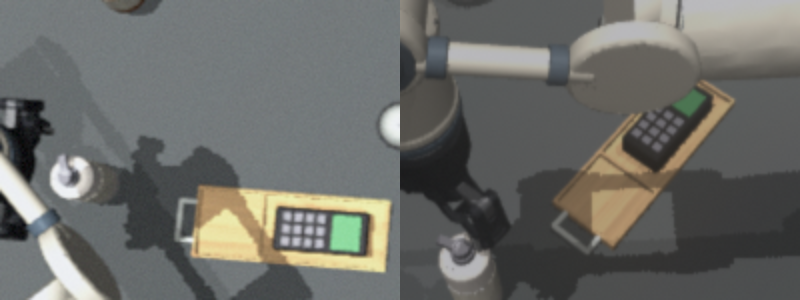

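>>> apply_moves(
  targets=[
    [[0,0,0.02],[0,0,0]],
    [[0,0,0.03],[0,0,0]],
    [[0,0,0.03],[0,0,0]],
    [[0,0,0.025],[0,0,0]],
    [[0,0,0.015],[0,0,0]],
    [[0,0,0.01],[0,0,0]],
    [[0,0,0],[0,0,0]],
    [[0,0,0],[0,0,0]],
  ],
)

```text
time_s: 26.95
tool_pos: [0.5013, 0.4114, 0.0748]
eef_rot: [179.9, -0.1, 84.4]
force: [-0.0, -1.3, 0.3]
finger_gap: 0.0857
```

>>> apply_moves(
  targets=[
    [[0,0,0],[0,0,0]],
    [[0,0,0],[0,0,0]],
    [[0,0,0],[0,0,0]],
    [[0,0,0],[0,0,0]],
    [[0,0,0],[0,0,0]],
    [[0,0,0],[0,0,0]],
    [[0,0,0],[0,0,0]],
    [[0,0,0],[0,0,0]],
  ],
  grip=1,
  grip_force=30,
)

```text
time_s: 27.75
tool_pos: [0.5018, 0.4116, 0.0753]
eef_rot: [179.8, -0.1, 84.4]
force: [1.5, -0.1, 5.7]
finger_gap: 0.0516
```

>>> apply_moves(
  targets=[
    [[0,0,-0.02],[0,0,0]],
    [[0,0,-0.03],[0,0,0]],
    [[0,0,-0.02],[0,0,0]],
    [[-0.029,-0.0066,0],[0,0,0]],
    [[-0.029,-0.0066,0],[0,0,0]],
    [[-0.029,-0.0066,0],[0,0,0]],
    [[-0.029,-0.0066,0],[0,0,0]],
    [[-0.029,-0.0066,0],[0,0,0]],
    [[-0.0307,-0.0064,0],[0,0,0]],
    [[0,0,0],[0,0,0]],
  ],
)

```text
time_s: 28.75
tool_pos: [0.4434, 0.2375, 0.1427]
eef_rot: [-179.9, 0.1, 84.3]
force: [0.2, 1.0, -1.9]
finger_gap: 0.0511
```

>>> apply_moves(
  targets=[
    [[0,0,0.02],[0,0,0]],
    [[0,0,0.02],[0,0,0]],
    [[0,0,0.015],[0,0,0]],
    [[0,0,0.008],[0,0,0]],
    [[0,0,0.002],[0,0,0]],
    [[0,0,0],[0,0,0]],
    [[0,0,0],[0,0,0]],
  ],
)

```text
time_s: 29.45
tool_pos: [0.4445, 0.2405, 0.0789]
eef_rot: [180.0, -0.0, 84.4]
force: [-1.6, -1.1, 2.8]
finger_gap: 0.0515
```

>>> apply_moves(
  targets=[
    [[0,0,0],[0,0,0]],
    [[0,0,0],[0,0,0]],
    [[0,0,0],[0,0,0]],
    [[0,0,0],[0,0,0]],
    [[0,0,0],[0,0,0]],
    [[0,0,0],[0,0,0]],
    [[0,0,0],[0,0,0]],
  ],
  grip=-1,
)

```text
time_s: 30.15
tool_pos: [0.4445, 0.2402, 0.0783]
eef_rot: [180.0, -0.0, 84.4]
force: [-0.0, -0.7, -0.2]
finger_gap: 0.0856
```

>>> apply_moves(
  targets=[
    [[0,0,-0.02],[0,0,0]],
    [[0,0,-0.03],[0,0,0]],
    [[0,0,-0.045],[0,0,0]],
    [[0,0,-0.045],[0,0,0]],
    [[0.04,0.02,0],[0,0,0]],
    [[0.04,0.02,0],[0,0,0]],
    [[0.04,0.02,0],[0,0,0]],
    [[0.04,0.02,0],[0,0,0]],
    [[0,0,0],[0,0,0]],
    [[0,0,0],[0,0,0]],
  ],
)

```text
time_s: 31.15
tool_pos: [0.5396, 0.3921, 0.2158]
eef_rot: [-179.8, 0.2, 84.5]
force: [0.4, -0.4, 0.2]
finger_gap: 0.0854
```

```bash
python3 - <<'E'
from h import *
import cv2
t=robot.capture("top");s=robot.capture("side")
cv2.imwrite("pics/c5.png",np.vstack([cv2.resize(t[150:300,80:480],(800,300)),cv2.resize(s[90:350,180:420],(277,300)).copy() if 0 else cv2.copyMakeBorder(cv2.resize(s[90:350,150:450],(346,300)),0,0,0,454,0)]));o=robot.get_obs();print(o["tool_pos"],o["eef_rot"])
E
```

```text
[0.53946392 0.3910591  0.21904488] [ 1.79962092e+02 -1.15554096e-02  8.44043289e+01]
```

View pics/c5.png

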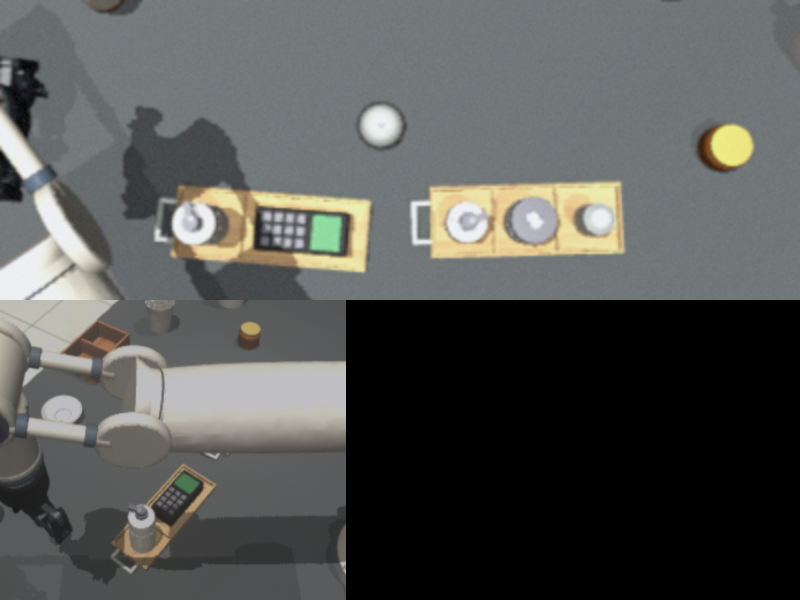

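```bash
python3 - <<'E'
from h import *
T={"till":(.438,.1586,-5.68),"table":(.4421,-.1721,.33)}
for n,p,z,t in(("tall",(194,223),.121,"till"),("reader",(301,231),.038,"till"),("short",(467,222),.065,"table"),("tub",(532,221),.089,"table"),("salt",(597,219),.078,"table")):
    d=atz("top",(p[0]/2+80,p[1]/2+150),z)-T[t][:2];a=np.radians(T[t][2]);c,s=np.cos(a),np.sin(a)
    print(n,np.round([c*d[0]+s*d[1],-s*d[0]+c*d[1]],4))
print(atz("top",(381/2+80,126/2+150),.042),atz("top",(732/2+80,147/2+150),.054))
print(robot.finish_job())
E
```

```text
tall [-0.0021  0.0807]
reader [-0.0008 -0.0399]
short [-0.0022  0.0819]
tub [-0.0037  0.0041]
salt [-0.0032 -0.0782]
[0.56508781 0.01472239] [ 0.52760352 -0.43242741]
the job is handed in; nothing more can be done
None
```

Both kits are made up and the job is handed in at about 31 s of the 134 s allowed. No verdict came back.

**Last check.** I measured positions in the tray frames from the top picture, assuming the text's heights. All five are inside the judged ranges:

| Thing | Tray and pocket | x, y (mm) |
|---|---|---|
| Card reader | till, long | -1, -40 |
| Tall bottle | till, squarish | -2, 81 |
| Short bottle | table, next to loop | -2, 82 |
| Wipes tub | table, middle | -4, 4 |
| Salt shaker | table, far | -3, -78 |

- **Upright and still:** Everything looked upright in the final pictures, but in the side picture the arm hid the table tray. I did not measure tilt, final resting height or speed. Each thing was released about 1 mm or less above the tray floor by my reckoning.
- **Honey jar and bell:** They measured within about 3 mm of their starting positions.
- **Camera disagreement:** The two cameras differed by about 3–6 mm, mostly in y, and heights from the pair came out about 5–8 mm lower than the text, except on the card reader. I used averages of the two views, and this stays inside every tolerance.

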